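# Set the green price sign on its locating pin

### The arm

A 6-joint arm with a two-finger parallel gripper is mounted at the origin on the work surface. World frame = base frame: x ahead of the robot, y to its left, z up, the work surface at z = 0. Lengths are in m, angles in rad, forces in N, time in s.
With the tool pointing down it reaches from about 0.275 to 0.75 m from the base axis. Payload 10.2 kg.
Tool frame: the origin (TCP) lies between the finger pads; the fingertips stand 19 mm ahead of it and the grasp point (between the pads) is the TCP; z points along the fingers, y is the line along which they close (so a half turn about z gives the same grasp; the last joint's range is limited). The gripper opens to 85 mm and grips with 20 to 120 N. Pads are 22 mm wide; open, the fingers measure 114 mm over their backs; the gripper's body (76 mm by 85 mm) begins 54 mm behind the grasp point. The pads swing forward as they close: fully open they stand 13 mm farther back than shut.
Start: joints at [1.098, 0.313, 1.498, -0, 1.331, -0.223], TCP at [0.13, 0.509, 0.25] pointing down, gripper open.
Joint ranges: [-2.94, 2.94], [-0.97, 2.17], [0.19, 2.56], [-1.23, 4.37], [0.02, 3.11], [-2.88, 2.88]. Speed limits (rad/s): [2.39, 2.39, 3.01, 3.14, 3.14, 3.14].

### API

Orientations are given as a unit quaternion [x, y, z, w].
In Python, from cell import robot, imaging, recognise, regions_of gives the robot as it stands. The module is installed in compiled form; this text tells all that it offers.
- The arm moves only by the tool jog_arm, never from a script. Its argument "moves" is a list of rows, each an object with "grip": the closure, from -1 (fully open) to 1 (shut); "xyz": the shift along the tool's x, y, z each as a share of 0.02 m, from -1 to 1, a list of three; "rotation": the turn, a rotation vector about the tool's x, y, z each as a share of 5 degrees, from -1 to 1, a list of three. In form: [{"grip": grip, "xyz": [x, y, z], "rotation": [ax, ay, az]}, ...]. A call has 1 to 12 rows; each row shifts and turns the commanded pose from where the row before left it, along the tool's axes as they then stand; what a row does not reach is not made up. A row lasts 1/12 s, in which the tool goes at most 41.7 mm and 7.16 degrees, less where a joint would pass 70% of its speed; a pose out of reach is approached as far as the arm can. A call with a number of a shift or a turn outside -1 to 1 is refused whole. A call with a gripper value outside its range is refused whole. The fingers move at their own pace and stop on an object; "grip_force" is the grip in N (left out, the last holds). Time passes only in rows, so rows that do not move let the fingers close. It gives the time, the measured TCP pose, the force, the opening and the grip force at its end, in the units of the state.
- robot.read_state(): the state, without advancing time (a new reading comes with each control period).
- imaging.capture(name): name is "scene" or "side" or "wrist"; returns a dict with "frame" (420x560x3 uint8, red, green, blue), "range_z" (420x560 float32, m along the optical axis (not along the pixel's ray), 0 where there is no reading), "vfov" (degrees; the focal length in pixels is half the picture's height over the tangent of half this angle, whatever the lens; pixels are square), "cx", "cy" (the principal point, pixels), "extrinsics" (4x4, takes a point from camera to world coordinates). Camera axes: x right, y down, z forward; pixel columns grow to the right and rows downward; lengths in m; the calibration is good to about 2 mm. A picture is of the moment at which its call begins.
- robot.hand_in(): hands the job in; it is judged then, once.
Trained networks look in a picture, given as the dict that the camera call returned (one of the last four; its "shot" number tells which), for a name from the list of things; names that differ only in an ending like _2 or _b are one class to them, and where a whole thing is asked for, a point or a joint stands for the part that bears it (a point fixed in the world has none). Each returns a list of dicts, best first, with "score" (0 to 1); they miss things now and then, are a little off and sometimes report something else, mostly with a low value. They report only what shows in the picture. A call takes as long as a camera call. They do not tell look-alikes from the thing itself.
- recognise(picture, name): "position" ([x, y, z] in m, in world coordinates, good to about 4 mm: the middle of the surface that is visible of it).
- regions_of(picture, name): "mask" (420x560 bool, what is visible of it).
The state is a dict: "clock": time; "q": joint angles; "joint_velocities": joint speeds; "tau": joint torques, N m; "position": TCP position; "ee_rot": TCP orientation; "force": force on the tool from outside, world axes, zero at the start; "ft_torque": the same for the moment, N m; "gripper_width": finger opening in m; "gripper_force": force on a finger pad.
Only numpy, scipy, OpenCV 4.12 (cv2) and the standard library are available. Lean on these libraries where they do the work, as an engineer would, in place of code of your own. Each camera call takes 0.05 s, during which the arm holds its last target. There are 200 camera calls.

### The job

At the tart counter, take the blank price sign with the green band, slide it off the wooden ledge towards the customers and let it drop with the hole of its foot over the brass pin, so that the foot lies flat on the white shelf, square to the ledge, its blackboard still on the ledge's side of the pin. Keep the sign low, lifting it no more than a couple of centimetres above the ledge, and leave the orange sign and the loose green tart where they are.

Things in the scene. Friction and masses are not known exactly. Their poses are not given: they have to be found in the camera images.
- green_sign_board (a point): Loose sign, 0.25 kg, on the wooden ledge: upright black board 10 (x) x 90 (y) x 80 mm high, top 16 mm green, on a flat foot 100 (x) x 90 x 6 mm. Point: centre of the board, 46 mm above the foot's underside, z up. Foot reaches from x -20 to +80 mm; its 36 mm round hole is centred at x +52, y 0. Pinch the board across its thickness from above.
- pin (a point): Base of the fixed brass pin (14 mm wide, 12 mm high) on the white shelf. x: square away from the ledge, to the customers; y along it. Shelf: x -100 to 80, y +-210 mm. Behind it, x -280 to -100, the wooden ledge, top 14 mm above the shelf. Sign home: board centre 46 mm above this point, 52 mm to -x. A fixed white pedestal (92 mm wide, 75 high) and the tart stand 15 cm to either side.
- orange_sign_board (a point): Bystander: another loose sign of the same shape and size, with an orange band, standing on the ledge beside the green one. This point is the centre of its board, axes as for the green sign. To be left alone.
- tart_mid (a point): Bystander: a loose tart with a green filling on a gold disc, 82 mm in diameter, 40 mm high, on the white shelf beside the pin. This point is on its axis 16 mm above the shelf. To be left alone.
Mind the look-alikes: they are no part of the job. Leave any blue look-alike of the part that bears green_sign_board alone.

How it is judged:
By the outcome, as a careful person would: the job done as asked, in the order asked, and still so for the second after the job is handed in, with the robot touching nothing.
It also fails if it takes over 34 s, if anything falls off the work surface, if the arm or the gripper's body presses on something with over 40 N, if the wrist force passes 120 N, or if a joint passes its speed limit or range.

## Working session

There is one attempt and no reset: what is moved stays moved. The work goes in short steps, Python scripts to look and compute and a tool call to move; the robot and the scene stay as the last step left them, time stands still between calls to the robot, and variables do not carry over. Pictures are saved under pics/ and viewed, at most 10 in all, crops included, and the job is handed in when it is done.

Besides the shell and the picture viewer there is one more tool, called after "Call:" by a JSON object that holds its "op" and its "data". jog_arm: Moves the arm, as the interface text tells. Shift numbers are shares of 0.02 m and turn numbers shares of 5 degrees, none past 1 either way. Its arguments: {"type":"object","properties":{"moves":{"type":"array"},"grip_force":{"type":"number"}},"required":["moves"]}

```bash
mkdir -p pics
cat > h.py <<'E'
import numpy as np, cv2
from cell import robot, imaging, recognise, regions_of
def cloud(p):
    h,w=p["range_z"].shape; f=h/2/np.tan(np.radians(p["vfov"])/2)
    v,u=np.mgrid[:h,:w]; z=p["range_z"]
    c=np.stack([(u-p["cx"])/f*z,(v-p["cy"])/f*z,z],-1)
    E=np.array(p["extrinsics"]); return c@E[:3,:3].T+E[:3,3]
def pix(p,X):
    E=np.array(p["extrinsics"]); c=(np.array(X)-E[:3,3])@E[:3,:3]
    f=420/2/np.tan(np.radians(p["vfov"])/2)
    return (c[0]/c[2]*f+p["cx"]).round(),(c[1]/c[2]*f+p["cy"]).round()
def save(n,im): cv2.imwrite("pics/"+n,im[...,::-1])
E
python3 - <<'E'
from h import *
s=robot.read_state(); print(s["clock"],s["position"],s["ee_rot"],s["gripper_width"])
ims=[]
for c in ("scene","side"):
    p=imaging.capture(c); ims.append(p["frame"])
    for n in ("green_sign_board","pin","orange_sign_board","tart_mid"):
        for r in recognise(p,n)[:4]: print(c,n,r["score"],np.round(r["position"],3),pix(p,r["position"]))
for i,c in zip(ims,("scene","side")): save(c+"0.png",i)
E
```

```text
0.0 [0.12968206 0.50848598 0.24973198] [ 1.24579571e-01  9.92209413e-01 -5.98312525e-04 -2.32573834e-04] 0.08544642922135852
scene green_sign_board 0.61 [ 0.453 -0.314  0.01 ] (np.float64(128.0), np.float64(334.0))
scene green_sign_board 0.56 [ 0.522 -0.082  0.023] (np.float64(225.0), np.float64(239.0))
scene pin 0.62 [ 0.628 -0.026  0.006] (np.float64(286.0), np.float64(240.0))
scene orange_sign_board 0.95 [0.491 0.151 0.027] (np.float64(262.0), np.float64(153.0))
scene tart_mid 0.7 [ 0.741 -0.136  0.032] (np.float64(320.0), np.float64(304.0))
side green_sign_board 0.89 [ 0.503 -0.055  0.027] (np.float64(326.0), np.float64(235.0))
side green_sign_board 0.73 [ 0.444 -0.279  0.04 ] (np.float64(410.0), np.float64(193.0))
side pin 0.82 [0.583 0.056 0.015] (np.float64(253.0), np.float64(252.0))
side orange_sign_board 0.64 [0.474 0.17  0.057] (np.float64(253.0), np.float64(292.0))
side tart_mid 0.56 [ 0.722 -0.11   0.03 ] (np.float64(258.0), np.float64(189.0))
```

View pics/scene0.png

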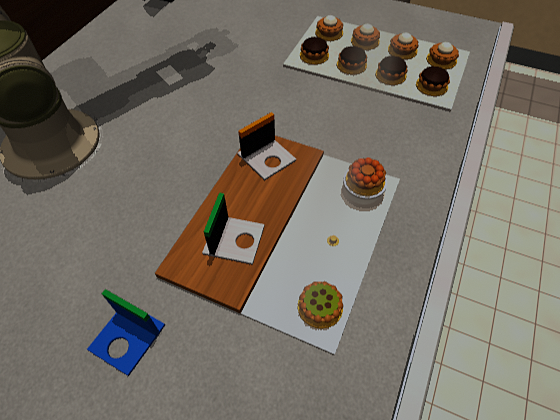

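View pics/side0.png

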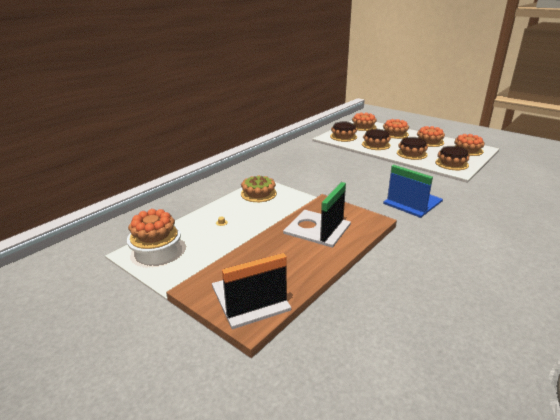

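Scene picture: the candidates for the target are the green-banded sign with a white foot at (215,225), which is the wanted one; the blue look-alike at (128,330); and the orange sign at (258,135). The pin is at (333,240) in scene and (221,220) in side, so both network pin reports, (286,240) and (253,252), are wrong. The tart is at (321,303).

```bash
cat > m.py <<'E'
from h import *
def rect(X,n):
    r=cv2.minAreaRect((X[:,:2]*1000).astype(np.float32)); print(n,len(X),"ctr",np.round(r[0],1),"size",np.round(r[1],1),"ang",round(r[2],2),"z",np.round(np.percentile(X[:,2],[5,50,95])*1000,1))
def big(m):
    n,l,st,_=cv2.connectedComponentsWithStats(m.astype(np.uint8)); return l==1+np.argmax(st[1:,4])
E
python3 - <<'E'
from m import *
for c,sp,pp in (("scene",(215,225),(333,240)),("side",(333,212),(221,220))):
    p=imaging.capture(c); W=cloud(p); im=p["frame"]; hsv=cv2.cvtColor(im,cv2.COLOR_RGB2HSV); H,S,V=[hsv[...,i].astype(int) for i in range(3)]
    ok=p["range_z"]>0
    near=lambda q,r:np.hypot(*(np.mgrid[:420,:560]-np.array(q)[::-1,None,None]))<r
    print(c)
    wood=big((H<15)&(S>100)&(V>50)&ok&(abs(W[...,2]-.02)<.025)&(W[...,0]<.75)&(W[...,0]>.3)&(abs(W[...,1])<.4)); rect(W[wood],"wood")
    shelf=big((S<40)&(V>170)&ok&(W[...,2]<.02)&(W[...,0]>.3)&(abs(W[...,1])<.45)); rect(W[shelf],"shelf")
    g=near(sp,45)&(H>45)&(H<75)&(S>150)&(V>60)&ok&(W[...,2]>.06); rect(W[g],"greenband")
    foot=near(sp,60)&(S<40)&(V>150)&ok&(W[...,2]>.0); foot&=~shelf; rect(W[foot],"foot")
    b=near(sp,45)&(V<40)&ok&(W[...,2]>.035); rect(W[b],"board")
    pin=near(pp,9)&(S>90)&ok; rect(W[pin],"pin"); print(np.round(np.median(W[pin],0),4))
    if c=="scene": save("crop1.png",cv2.resize(im[180:270,180:350],None,fx=4,fy=4,interpolation=cv2.INTER_NEAREST))
E
```

```text
scene
wood 10335 ctr [522.   11.5] size [422.1 180.9] ang 89.97 z [17.4 19.5 21.6]
shelf 224 ctr [616.4 -39.1] size [ 70.3 339.8] ang 12.19 z [3.6 5.5 7.6]
greenband 205 ctr [506.5 -79.3] size [ 9.8 89.4] ang 10.86 z [103.6 105.4 107.1]
foot 1185 ctr [535.4 -73.3] size [100.8  89.9] ang 11.74 z [23.4 25.5 27.6]
board 545 ctr [511.  -79.6] size [10.2 90. ] ang 4.65 z [ 39.8  71.9 100.1]
pin 84 ctr [712.8   8.9] size [22.3 19.5] ang 21.69 z [ 4.6  7.1 18.9]
[0.713  0.0079 0.0071]
side
wood 10764 ctr [521.1  13. ] size [419.  179.6] ang 89.99 z [ 8.8 18.7 20.1]
shelf 72696 ctr [604.2  -0. ] size [608.3 899.9] ang 0.0 z [-0.5  1.   5.1]
greenband 2 ctr [ 505.7 -103.5] size [12.1  0. ] ang 97.93 z [ 95.   98.2 101.3]
foot 919 ctr [ 565.9 -250.7] size [185.6 519.1] ang 21.65 z [ 1.8 24.9 26.3]
board 513 ctr [500.8 -76.1] size [ 8.2 88.1] ang 6.3 z [38.3 62.6 85.5]
pin 68 ctr [708.7  15. ] size [20.2 17.8] ang 48.57 z [ 5.4  9.1 17.1]
[0.7083 0.0152 0.0091]
```

View pics/crop1.png

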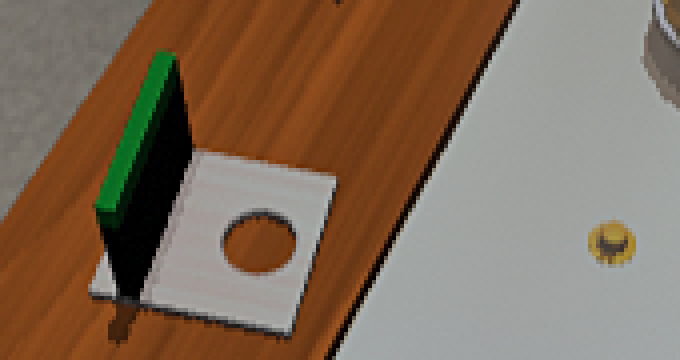

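Crop: the chosen sign has a green band at about (213,213) and a white foot with a hole at (245,240) in the scene picture. It stands on the ledge turned about 11°, and the brass pin is right of it at (333,240).
- **Ledge:** square to the world axes, with x 432–612 and its top at z 19.5.
- **Pin:** at (712, 12). **Board:** at (506, -79), yaw 11.3°.
- **Home for the board:** (660, 12), yaw 0.

First I turn the tool.

Call:
{"op": "jog_arm", "data": {"moves": [{"grip": -1, "xyz": [0, 0, 0], "rotation": [0, 0, 1]}, {"grip": -1, "xyz": [0, 0, 0], "rotation": [0, 0, 1]}, {"grip": -1, "xyz": [0, 0, 0], "rotation": [0, 0, 1]}, {"grip": -1, "xyz": [0, 0, 0], "rotation": [0, 0, 1]}, {"grip": -1, "xyz": [0, 0, 0], "rotation": [0, 0, 1]}, {"grip": -1, "xyz": [0, 0, 0], "rotation": [0, 0, 1]}, {"grip": -1, "xyz": [0, 0, 0], "rotation": [0, 0, 1]}, {"grip": -1, "xyz": [0, 0, 0], "rotation": [0, 0, 1]}, {"grip": -1, "xyz": [0, 0, 0], "rotation": [0, 0, 1]}, {"grip": -1, "xyz": [0, 0, 0], "rotation": [0, 0, 1]}, {"grip": -1, "xyz": [0, 0, 0], "rotation": [0, 0, 1]}, {"grip": -1, "xyz": [0, 0, 0], "rotation": [0, 0, 1]}], "grip_force": 50}}

```text
clock: 1.6
position: [0.1298, 0.5087, 0.2503]
ee_rot: [0.606, 0.796, -0.0, 0.0]
force: [-0.5, -0.6, 0.4]
gripper_width: 0.0853
gripper_force: 0.0
```

Call:
{"op": "jog_arm", "data": {"moves": [{"grip": -1, "xyz": [0, 0, 0], "rotation": [0, 0, 0.88]}, {"grip": -1, "xyz": [-1, 0.39, 0], "rotation": [0, 0, 0]}, {"grip": -1, "xyz": [-1, 0.39, 0], "rotation": [0, 0, 0]}, {"grip": -1, "xyz": [-1, 0.39, 0], "rotation": [0, 0, 0]}, {"grip": -1, "xyz": [-1, 0.39, 0], "rotation": [0, 0, 0]}, {"grip": -1, "xyz": [-1, 0.39, 0], "rotation": [0, 0, 0]}, {"grip": -1, "xyz": [-1, 0.39, 0], "rotation": [0, 0, 0]}, {"grip": -1, "xyz": [-1, 0.39, 0], "rotation": [0, 0, 0]}, {"grip": -1, "xyz": [-1, 0.39, 0], "rotation": [0, 0, 0]}, {"grip": -1, "xyz": [-1, 0.39, 0], "rotation": [0, 0, 0]}, {"grip": -1, "xyz": [-1, 0.39, 0], "rotation": [0, 0, 0]}, {"grip": -1, "xyz": [-1, 0.39, 0], "rotation": [0, 0, 0]}]}}

```text
clock: 2.6
position: [0.2574, 0.3089, 0.2504]
ee_rot: [0.634, 0.773, 0.0, 0.0]
force: [0.5, 0.5, 0.6]
gripper_width: 0.0852
gripper_force: 0.0
```

Call:
{"op": "jog_arm", "data": {"moves": [{"grip": -1, "xyz": [-1, 0.39, 0], "rotation": [0, 0, 0]}, {"grip": -1, "xyz": [-1, 0.39, 0], "rotation": [0, 0, 0]}, {"grip": -1, "xyz": [-1, 0.39, 0], "rotation": [0, 0, 0]}, {"grip": -1, "xyz": [-1, 0.39, 0], "rotation": [0, 0, 0]}, {"grip": -1, "xyz": [-1, 0.39, 0], "rotation": [0, 0, 0]}, {"grip": -1, "xyz": [-1, 0.39, 0], "rotation": [0, 0, 0]}, {"grip": -1, "xyz": [-1, 0.39, 0], "rotation": [0, 0, 0]}, {"grip": -1, "xyz": [-1, 0.39, 0], "rotation": [0, 0, 0]}, {"grip": -1, "xyz": [-1, 0.39, 0], "rotation": [0, 0, 0]}, {"grip": -1, "xyz": [-1, 0.39, 0], "rotation": [0, 0, 0]}, {"grip": -1, "xyz": [-1, 0.39, 0], "rotation": [0, 0, 0]}, {"grip": -1, "xyz": [-1, 0.39, 0], "rotation": [0, 0, 0]}]}}

```text
clock: 3.6
position: [0.3962, 0.0917, 0.2504]
ee_rot: [0.634, 0.773, 0.0, 0.0]
force: [0.1, 0.3, 0.2]
gripper_width: 0.0855
gripper_force: 0.0
```

Call:
{"op": "jog_arm", "data": {"moves": [{"grip": -1, "xyz": [-1, 0.39, 0], "rotation": [0, 0, 0]}, {"grip": -1, "xyz": [-1, 0.39, 0], "rotation": [0, 0, 0]}, {"grip": -1, "xyz": [-1, 0.39, 0], "rotation": [0, 0, 0]}, {"grip": -1, "xyz": [-1, 0.39, 0], "rotation": [0, 0, 0]}, {"grip": -1, "xyz": [-1, 0.39, 0], "rotation": [0, 0, 0]}, {"grip": -1, "xyz": [-1, 0.39, 0], "rotation": [0, 0, 0]}, {"grip": -1, "xyz": [-1, 0.39, 0], "rotation": [0, 0, 0]}, {"grip": -1, "xyz": [-1, 0.39, 0], "rotation": [0, 0, 0]}, {"grip": -1, "xyz": [-1, 0.39, 0], "rotation": [0, 0, 0]}, {"grip": -1, "xyz": [-0.5, 0.2, 0], "rotation": [0, 0, 0]}, {"grip": -1, "xyz": [0, 0, 0], "rotation": [0, 0, 0]}, {"grip": -1, "xyz": [0, 0, 0], "rotation": [0, 0, 0]}]}}

```text
clock: 4.6
position: [0.5054, -0.0787, 0.2501]
ee_rot: [0.634, 0.773, -0.0, -0.0]
force: [-0.3, 0.6, 0.3]
gripper_width: 0.0854
gripper_force: 0.0
```

```bash
cat > go.py <<'E'
from m import *
from scipy.spatial.transform import Rotation as R
def to(x,y,z,yaw):  # remaining move in tool units; yaw = world angle of tool y
    s=robot.read_state(); r=R.from_quat(s["ee_rot"]); M=r.as_matrix()
    a=np.degrees(np.arctan2(M[1,1],M[0,1]))
    print("t",round(s["clock"],2),"pos",np.round(s["position"],4),"yaw",round(a,2),"toolz",np.round(M[:,2],3),"w",round(s["gripper_width"],4),"F",np.round(s["force"],1))
    print("shift units",np.round(M.T@(np.array([x,y,z])-s["position"])/.02,2),"turn units",round((a-yaw)/5,2))
E
python3 - <<'E'
from go import *
to(.506,-.079,.080,11.3)
p=imaging.capture("wrist"); save("wrist1.png",p["frame"]); W=cloud(p); hsv=cv2.cvtColor(p["frame"],cv2.COLOR_RGB2HSV)
g=cv2.inRange(hsv,(45,150,60),(75,255,255))>0
rect(W[g&(abs(W[...,2]-.105)<.006)&(p["range_z"]>0)],"band")
E
```

```text
t 4.6 pos [ 0.5054 -0.0787  0.2501] yaw 11.27 toolz [-0.001  0.    -1.   ] w 0.0854 F [-0.3  0.6  0.3]
shift units [-0.02  0.03  8.5 ] turn units -0.01
band 105 ctr [504.6 -77.3] size [ 7.8 88.1] ang 11.14 z [103.4 104.4 105.7]
```

View pics/wrist1.png

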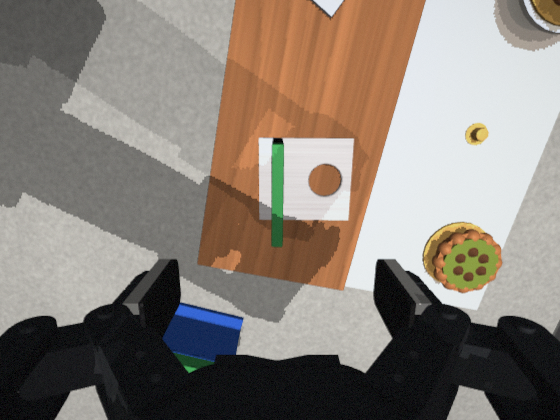

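Wrist picture: the green band runs vertically at column 278, (278,140)–(278,245), midway between the fingers at about 165 and 390. The hole is at (325,180) and the pin at (477,133). The grasp is aligned, so I descend and close.

Call:
{"op": "jog_arm", "data": {"moves": [{"grip": -1, "xyz": [0, 0, 1], "rotation": [0, 0, 0]}, {"grip": -1, "xyz": [0, 0, 1], "rotation": [0, 0, 0]}, {"grip": -1, "xyz": [0, 0, 1], "rotation": [0, 0, 0]}, {"grip": -1, "xyz": [0, 0, 1], "rotation": [0, 0, 0]}, {"grip": -1, "xyz": [0, 0, 1], "rotation": [0, 0, 0]}, {"grip": -1, "xyz": [0, 0, 1], "rotation": [0, 0, 0]}, {"grip": -1, "xyz": [0, 0, 1], "rotation": [0, 0, 0]}, {"grip": -1, "xyz": [0, 0, 0.8], "rotation": [0, 0, 0]}, {"grip": -1, "xyz": [0, 0, 0.7], "rotation": [0, 0, 0]}, {"grip": -1, "xyz": [0, 0, 0], "rotation": [0, 0, 0]}, {"grip": 0, "xyz": [0, 0, 0], "rotation": [0, 0, 0]}, {"grip": 0.4, "xyz": [0, 0, 0], "rotation": [0, 0, 0]}]}}

```text
clock: 5.65
position: [0.5061, -0.0787, 0.0814]
ee_rot: [0.634, 0.773, 0.0, 0.001]
force: [-0.3, -0.1, 0.6]
gripper_width: 0.064
gripper_force: 0.0
```

Call:
{"op": "jog_arm", "data": {"moves": [{"grip": 1, "xyz": [0, 0, 0], "rotation": [0, 0, 0]}, {"grip": 1, "xyz": [0, 0, 0], "rotation": [0, 0, 0]}, {"grip": 1, "xyz": [0, 0, 0], "rotation": [0, 0, 0]}, {"grip": 1, "xyz": [0, 0, 0], "rotation": [0, 0, 0]}, {"grip": 1, "xyz": [0, 0, 0], "rotation": [0, 0, 0]}, {"grip": 1, "xyz": [0, 0, 0], "rotation": [0, 0, 0]}, {"grip": 1, "xyz": [0, 0, 0], "rotation": [0, 0, 0]}, {"grip": 1, "xyz": [0, 0, 0], "rotation": [0, 0, 0]}]}}

```text
clock: 6.32
position: [0.506, -0.0792, 0.0807]
ee_rot: [0.634, 0.773, 0.0, 0.0]
force: [-0.8, -0.4, 6.0]
gripper_width: 0.0097
gripper_force: 50.4
```

Call:
{"op": "jog_arm", "data": {"moves": [{"grip": 1, "xyz": [0, 0, -0.15], "rotation": [0, 0, 0]}, {"grip": 1, "xyz": [0, 0, -0.15], "rotation": [0, 0, 0]}, {"grip": 1, "xyz": [0, 0, 0], "rotation": [0, 0, 0.76]}, {"grip": 1, "xyz": [0, 0, 0], "rotation": [0, 0, 0.75]}, {"grip": 1, "xyz": [0, 0, 0], "rotation": [0, 0, 0.75]}, {"grip": 1, "xyz": [0, 0, 0], "rotation": [0, 0, 0]}, {"grip": 1, "xyz": [0.45, 0.77, 0], "rotation": [0, 0, 0]}, {"grip": 1, "xyz": [0.45, 0.77, 0], "rotation": [0, 0, 0]}, {"grip": 1, "xyz": [0.45, 0.77, 0], "rotation": [0, 0, 0]}, {"grip": 1, "xyz": [0.45, 0.77, 0], "rotation": [0, 0, 0]}, {"grip": 1, "xyz": [0.45, 0.77, 0], "rotation": [0, 0, 0]}, {"grip": 1, "xyz": [0.45, 0.77, 0], "rotation": [0, 0, 0]}]}}

```text
clock: 7.32
position: [0.5986, -0.0245, 0.086]
ee_rot: [0.706, 0.708, -0.0, -0.0]
force: [-0.8, -0.9, -3.5]
gripper_width: 0.0094
gripper_force: 49.4
```

Call:
{"op": "jog_arm", "data": {"moves": [{"grip": 1, "xyz": [0.45, 0.77, 0], "rotation": [0, 0, 0]}, {"grip": 1, "xyz": [0.45, 0.77, 0], "rotation": [0, 0, 0]}, {"grip": 1, "xyz": [0.45, 0.77, 0], "rotation": [0, 0, 0]}, {"grip": 1, "xyz": [0.45, 0.77, 0], "rotation": [0, 0, 0]}, {"grip": 1, "xyz": [0, 0, 0], "rotation": [0, 0, 0]}, {"grip": 1, "xyz": [0, 0, 0], "rotation": [0, 0, 0]}]}}

```text
clock: 7.82
position: [0.6595, 0.0113, 0.0855]
ee_rot: [0.706, 0.708, -0.0, -0.001]
force: [-0.8, -0.1, -3.4]
gripper_width: 0.0095
gripper_force: 49.9
```

Run:
```python
from go import *
to(.660,.0115,.0665,0)
for c in ("scene","wrist"):
    p=imaging.capture(c); im=p["frame"]; W=cloud(p); hsv=cv2.cvtColor(im,cv2.COLOR_RGB2HSV)
    d=lambda: (p["range_z"]>0)&(abs(W[...,0]-.70)<.1)&(abs(W[...,1]-.01)<.07)
    foot=d()&(hsv[...,1]<40)&(hsv[...,2]>110)&(W[...,2]>.018)&(W[...,2]<.04)
    if foot.any(): rect(W[foot],c+" foot")
    pin=d()&(hsv[...,1]>90)&(W[...,2]<.022)&(hsv[...,2]>60)
    if pin.any(): rect(W[pin],c+" pin")
    if c=="wrist": save("w2.png",im)
    else: save("s2.png",cv2.resize(im[130:320,200:420],None,fx=3,fy=3))
```

```text
t 7.82 pos [0.6595 0.0113 0.0855] yaw 0.13 toolz [-0.001  0.    -1.   ] w 0.0095 F [-0.8 -0.1 -3.4]
shift units [0.01 0.02 0.95] turn units 0.03
scene foot 800 ctr [690.1  12.4] size [ 91.7 100.2] ang 89.42 z [28.1 30.1 32.1]
scene pin 280 ctr [639.6  -9.2] size [122.1 128.5] ang 64.8 z [ 6.1 19.1 21.2]
wrist foot 14954 ctr [687.9  11.6] size [ 90.5 100.5] ang 89.99 z [28.2 29.3 30.3]
wrist pin 4180 ctr [661.1  17.7] size [122.2 124.6] ang 0.02 z [ 5.  18.2 19.4]
```

View pics/s2.png

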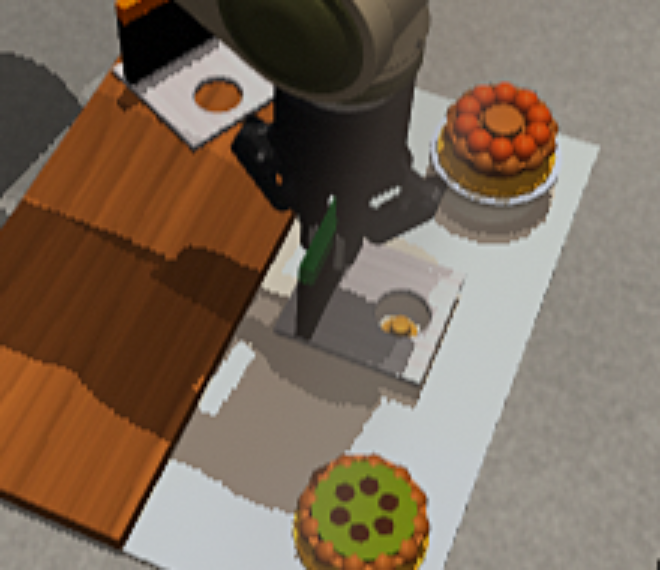

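Crop: the pin shows through the foot hole at crop (400,325). The foot hovers square, clear of the ledge and clear of the tart and pedestal. I lower it.

Call:
{"op": "jog_arm", "data": {"moves": [{"grip": 1, "xyz": [0, 0, 0.25], "rotation": [0, 0, 0]}, {"grip": 1, "xyz": [0, 0, 0.25], "rotation": [0, 0, 0]}, {"grip": 1, "xyz": [0, 0, 0.2], "rotation": [0, 0, 0]}, {"grip": 1, "xyz": [0, 0, 0.1], "rotation": [0, 0, 0]}, {"grip": 1, "xyz": [0, 0, 0.05], "rotation": [0, 0, 0]}, {"grip": 1, "xyz": [0, 0, 0], "rotation": [0, 0, 0]}, {"grip": 1, "xyz": [0, 0, 0], "rotation": [0, 0, 0]}]}}

```text
clock: 8.5
position: [0.6598, 0.0109, 0.0694]
ee_rot: [0.707, 0.707, 0.0, 0.0]
force: [-0.8, 0.2, -3.8]
gripper_width: 0.0096
gripper_force: 49.9
```

Call:
{"op": "jog_arm", "data": {"moves": [{"grip": 1, "xyz": [0, 0, 0.05], "rotation": [0, 0, 0]}, {"grip": 1, "xyz": [0, 0, 0], "rotation": [0, 0, 0]}]}}

```text
clock: 8.67
position: [0.6598, 0.0109, 0.0683]
ee_rot: [0.707, 0.707, 0.0, 0.0]
force: [-0.2, -0.3, -3.0]
gripper_width: 0.0096
gripper_force: 49.9
```

Call:
{"op": "jog_arm", "data": {"moves": [{"grip": 1, "xyz": [0, 0, 0.05], "rotation": [0, 0, 0]}, {"grip": 1, "xyz": [0, 0, 0], "rotation": [0, 0, 0]}]}}

```text
clock: 8.83
position: [0.6597, 0.0109, 0.0672]
ee_rot: [0.707, 0.707, -0.0, -0.0]
force: [0.3, 0.1, -3.5]
gripper_width: 0.0096
gripper_force: 49.9
```

Call:
{"op": "jog_arm", "data": {"moves": [{"grip": 0.7, "xyz": [0, 0, 0], "rotation": [0, 0, 0]}, {"grip": 0.5, "xyz": [0, 0, 0], "rotation": [0, 0, 0]}, {"grip": 0, "xyz": [0, 0, 0], "rotation": [0, 0, 0]}, {"grip": -0.5, "xyz": [0, 0, 0], "rotation": [0, 0, 0]}, {"grip": -0.5, "xyz": [0, 0, 0], "rotation": [0, 0, 0]}, {"grip": -0.5, "xyz": [0, 0, 0], "rotation": [0, 0, 0]}]}}

```text
clock: 9.33
position: [0.6598, 0.0109, 0.0674]
ee_rot: [0.707, 0.707, 0.0, 0.0]
force: [0.7, 0.7, 0.0]
gripper_width: 0.0637
gripper_force: 0.0
```

Call:
{"op": "jog_arm", "data": {"moves": [{"grip": -0.5, "xyz": [0, 0, -0.5], "rotation": [0, 0, 0]}, {"grip": -0.5, "xyz": [0, 0, -1], "rotation": [0, 0, 0]}, {"grip": -0.5, "xyz": [0, 0, -1], "rotation": [0, 0, 0]}, {"grip": -0.5, "xyz": [0, 0, -1], "rotation": [0, 0, 0]}, {"grip": -0.5, "xyz": [0, 0, -1], "rotation": [0, 0, 0]}, {"grip": -0.5, "xyz": [0, 0, -1], "rotation": [0, 0, 0]}, {"grip": -0.5, "xyz": [0, 0, -1], "rotation": [0, 0, 0]}, {"grip": -0.5, "xyz": [0, 0, -1], "rotation": [0, 0, 0]}, {"grip": -0.5, "xyz": [0, 0, 0], "rotation": [0, 0, 0]}]}}

```text
clock: 10.08
position: [0.6609, 0.0108, 0.2227]
ee_rot: [0.707, 0.707, 0.002, 0.003]
force: [0.6, 0.0, 1.3]
gripper_width: 0.0639
gripper_force: 0.0
```

Run:
```python
from go import *
to(.660,.0115,.2,0)
for c in ("scene","wrist"):
    p=imaging.capture(c); im=p["frame"]; W=cloud(p); hsv=cv2.cvtColor(im,cv2.COLOR_RGB2HSV)
    d=(p["range_z"]>0)&(abs(W[...,0]-.69)<.07)&(abs(W[...,1]-.01)<.06)
    foot=d&(hsv[...,1]<50)&(hsv[...,2]>80)&(W[...,2]>.009)&(W[...,2]<.03)
    rect(W[foot],c+" foot")
    g=d&(cv2.inRange(hsv,(45,150,30),(75,255,255))>0)&(W[...,2]>.08)
    if g.any(): rect(W[g],c+" band")
    save("f_"+c+".png",im)
```

```text
t 10.08 pos [0.6609 0.0108 0.2227] yaw -0.0 toolz [ 0.008 -0.001 -1.   ] w 0.0639 F [0.6 0.  1.3]
shift units [ 0.04 -0.06  1.14] turn units -0.0
scene foot 1296 ctr [691.9  13.3] size [138.6  97.6] ang 1.39 z [ 9.6 11.6 13.5]
scene band 15 ctr [658.1  10. ] size [ 2.8 84.8] ang 0.75 z [89.9 91.3 92.7]
wrist foot 6111 ctr [688.4  11.6] size [ 89.9 100.3] ang 89.78 z [ 9.5 10.6 11.8]
wrist band 116 ctr [658.2  12.8] size [ 8.2 87.7] ang 0.85 z [89.3 90.7 91.7]
```

View pics/f_wrist.png

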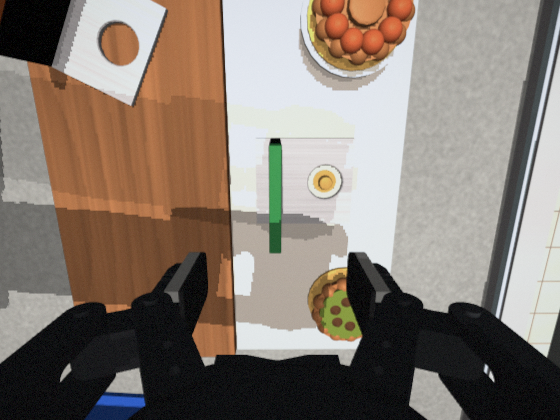

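View pics/f_scene.png

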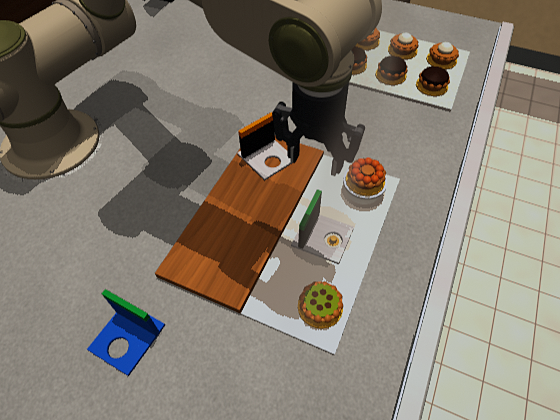

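The wrist picture shows the pin at (325,182), centred in the hole at (324,182). The foot is flat (top z about 11 mm) and square, and the board is on the ledge's side at column 275. The scene picture shows the orange sign, tart and blue sign unmoved.

```bash
python3 -c "
from cell import robot
print(robot.hand_in())"
```

```text
the job is handed in; nothing more can be done
None
```

The green-banded sign lies flat and square on the white shelf with its hole over the brass pin and its board on the ledge's side; the orange sign, green tart and blue look-alike did not move, and I handed the job in at about 10 s on the robot's clock (no verdict returned).

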